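Hook, shut and lock a battery cover

TASK

Put the loose white battery cover back on the sloping microscope controller: with its slotted end still raised, hook its lip under the ledge at the slope's lower end, then swing the slotted end down until the cover lies flush with the turn bar standing through its slot. Turn the bar fully across the slot to lock it. Do not displace or tip the other things on the bench.

Things in the scene. Friction and masses are not known exactly. Their poses are not given: they have to be found in the camera images.
- unit: The white controller itself, fixed, 160 mm wide (y) and 237 mm deep (x). Its top slopes up at 15 degrees along +x, from 47 mm high at the front to 110 mm at the back. Origin: centre of its underside; z is up.
- deck: The controller's sloping top. Origin: on the flat seat the cover lies on, mid-width, at the foot of the stop wall at the low end. x up the slope, y across, z out of the seat. The battery bay opens from x = 28 to 120 mm, 96 mm wide. Side rails 8 mm high (x 16 to 172 mm) stand 128 mm apart, 8 mm more than the cover. The turn bar pivots at x = 141 mm, y = 0.
- ledge (a point): Middle of the lower free edge of the ledge, axes as the deck's. The ledge is a full-width bar over the low end of the seat, reaching from the stop wall (deck x = 0) to this edge (x = 16 mm); its underside is 12 mm and its top 17 mm above the seat. The cover's lip goes under it.
- tbar (a joint): Angle of the black T-shaped turn bar about deck z. 0: the bar lies across the deck (along deck y), in line with the slot of a cover in place, which then passes over it. It turns counter-clockwise seen from outside to a stop at 1.57 (along the slope: locked). It stays where it is left (friction 0.04 N m) and starts turned out of line, 0.5 to 1.5.
- tbar_grip (a point): Centre of the turn bar's head, 19 mm above the seat. The head is 44 mm long, 10 mm wide and 20 mm tall (9 to 29 mm above the seat), on a stem 9 mm thick. The frame turns with the bar: y along the head, z out of the deck.
- cover_grip (a point): Centre of the grip rib on the loose white cover (about 0.22 kg), which starts flat on the bench, rib up. x runs from lip end to slotted end, y across, z out of the outer face; the underside is 20 mm below. Plate 150 (x) x 120 (y) x 6 mm, from x = -65 to +85 mm of this point. Rib 10 (x) x 60 (y) mm, 28 mm high above the plate.
- cover_lip (a point): Middle of the free edge of the cover's lip, on its underside: 83 mm along -x and 20 mm below the rib's centre, same axes. The lip is a tongue 18 mm long, 90 mm wide and 4 mm thick, level with the underside. With the cover in place this point is within a few mm of the deck's origin.
- cover_slot (a point): Centre of the cover's slot on the underside: 60 mm along +x and 20 mm below the rib's centre, same axes. The slot goes right through and is 24 (x) x 56 (y) mm. With the cover in place the turn bar stands up through it, its head's underside 3 mm above the plate.
- oil_bottle: Bystander: small amber glass bottle, upright, 34 mm across, 75 mm tall, standing between the controller and the cover's start place. Origin: centre of its underside.
- mouse: Bystander: computer mouse, 105 x 60 x 33 mm, at the right side. Origin: centre of its underside.
- slide_box: Bystander: flat grey slide box, 85 x 100 x 34 mm, lying beyond the controller. Origin: centre of its underside.
- dish: Bystander: round clear dish with lid, 60 mm across, 18 mm tall, lying beyond the cover's slotted end. Origin: centre of its underside.
- slip_box: Bystander: small paper box, 30 x 50 x 20 mm, lying just before the controller's front. Origin: centre of its underside.
- reagent: Bystander: white bottle, 60 mm across, 130 mm tall, standing at the left side. Origin: centre of its underside.
- jar: Bystander: glass jar, 68 mm across, 80 mm tall, standing at the right side. Origin: centre of its underside.
Mind the look-alikes: they are no part of the job. What is shaped like the part that bears cover_grip but blue or red is not meant.

How it is judged (in metres and radians):
On the way, in this order (a step that is already met when the one before it is completed fails the run):
1. the lip is hooked under the ledge while the slotted end is still raised (x of cover_lip in the frame of deck between -0.004 and 0.01 m and z of cover_lip in the frame of deck between -0.004 and 0.009 m and angle between the z axis of cover_grip and the z axis of deck, either way round above 0.1 rad), for 0.1 s.
2. the cover lies flush, lip under the ledge (x of cover_lip in the frame of deck between -0.004 and 0.01 m and z of cover_lip in the frame of deck between -0.004 and 0.009 m and angle between the z axis of cover_grip and the z axis of deck, either way round below 0.05 rad and angle between cover_grip's own z axis and vertical below 0.6 rad and angle between the x axis of cover_grip and the x axis of deck, either way round below 0.12 rad), for 0.2 s.
At the end, for the whole second after the job is handed in: The lip's edge is under the ledge (less than 10 mm from the stop wall and less than 9 mm off the seat), the cover lies within 0.05 rad of the seat, outer face up and within 0.12 rad in line with the slope, the turn bar stands at more than 1.3 rad (locked), all at rest (all of step 2 and value of joint tbar above 1.3 rad and velocity of joint tbar below 0.1 rad/s and linear speed of cover below 0.02 m/s); the robot touches nothing.
It fails at once if a bystander is displaced by more than 40 mm or tipped (distance of any of oil_bottle, mouse, slide_box, dish, slip_box, reagent, jar from where it was at the start of the episode above 0.04 m or angle between any of oil_bottle, mouse, slide_box, dish, slip_box, reagent, jar's own z axis and vertical above 0.5 rad).
It also fails if it takes over 64 s, if anything falls off the work surface, if the arm or the gripper's body presses on something with over 40 N, if the wrist force passes 120 N, or if a joint passes its speed limit or range.

ROBOT

A 6-joint arm with a two-finger parallel gripper is mounted at the origin on the work surface. World frame = base frame: x ahead of the robot, y to its left, z up, the work surface at z = 0. Lengths are in mm, angles in rad, forces in N, time in s.
With the tool pointing down it reaches from about 400 to 925 mm from the base axis. Payload 12.5 kg.
Tool frame: the origin (TCP) lies at the very end of the fingers, on their centre line; the grasp point (between the pads) lies 19 mm behind it; z points along the fingers, y is the direction in which the jaws open and shut (so a half turn about z gives the same grasp; the last joint's range is limited). The gripper opens to 95 mm and grips with 3 to 60 N. Pads are 20 mm wide; open, the fingers measure 119 mm over their backs; the gripper's body (75 mm by 180 mm) begins 59 mm behind the grasp point.
Start: joints at [-1.333, 0.491, 1.559, -0, 1.092, -0.106], TCP at [210.69, -588.436, 214.661] pointing down, gripper open.
Joint ranges: [-3.1, 3.1], [-0.84, 2.19], [0.05, 2.79], [-1.13, 4.28], [0.06, 2.93], [-2.69, 2.69]. Speed limits (rad/s): [2.22, 2.22, 2.79, 3.14, 3.14, 3.14].

INTERFACE

Orientations are given as [roll, pitch, yaw] about the fixed x, y, z axes, in that order (R = Rz(yaw) Ry(pitch) Rx(roll)).
In Python, from cell import env gives the robot as it stands.
- The arm moves only by the shell command python3 -m pendant 'ROWS'. ROWS is JSON, a list that holds one entry, the list of rows, each a list of 5 numbers: the opening, from 0 (shut) to 1 (fully open), then the shift along the tool's x, y, z in m, then the turn about the tool's z in rad. A call has exactly 8 rows; each row is the pose to reach, as a shift and turn from the pose commanded when the call began, along the tool's axes at that moment; what a row does not reach only later rows make up. A row lasts 1/10 s, in which the tool goes at most 50 mm and 8.59 degrees, less where a joint would pass 70% of its speed; a pose out of reach is approached as far as the arm can. A call with a gripper value outside its range is refused whole. The fingers move at their own pace and stop on an object; the grip force is fixed at half the most. Time passes only in rows, so rows that repeat a pose let the fingers close, or fill a call up. It gives the time, the measured TCP pose, the force and the opening at its end, in the units of the state.
- env.state(): the state, without advancing time (a new reading comes with each control period).
- env.read_camera(name): name is "scene" or "top" or "wrist"; returns a dict with "image" (480x640x3 uint8, blue, green, red), "range_z" (480x640 float32, mm along the optical axis (not along the pixel's ray), 0 where there is no reading), "fx", "fy", "cx", "cy" (pixels), "rvec" (rotation vector, rad) and "tvec" (3), from world to camera coordinates, as OpenCV has them; the wrist camera has in their place "tool_from_camera" (4x4, takes a point from camera to tool coordinates, whose origin is the TCP and whose axes are the flange's). Camera axes: x right, y down, z forward; pixel columns grow to the right and rows downward; lengths in mm; the calibration is good to about 2 mm. A picture is of the moment at which its call begins: read the wrist's pose just before it.
- env.job_done(): hands the job in, once; it reports no verdict.
The state is a dict: "t": time; "joints": joint angles; "qvel": joint speeds; "tau": joint torques, N m; "eef_pos": TCP position; "tcp_rot": TCP orientation; "ft_force": force on the tool from outside, world axes, zero at the start; "moment": the same for the moment, N m; "opening": opening from 0.0 (shut) to 1.0 (fully open).
Only numpy, scipy, OpenCV 4.12 (cv2) and the standard library are available. Lean on these libraries where they do the work, as an engineer would, in place of code of your own. Each camera call takes 0.05 s, during which the arm holds its last target. There are 200 camera calls.

## Working session

There is one attempt and no reset: what is moved stays moved. The work goes in short steps, Python scripts to look and compute and a shell command to move; the robot and the scene stay as the last step left them, time stands still between calls to the robot, and variables do not carry over. Pictures are saved under pics/ and viewed, about 8 in all and at most 12, crops included, and the job is handed in when it is done.

```bash
ls; mkdir -p pics
cat > h.py <<'E'
import numpy as np, cv2
from scipy.spatial.transform import Rotation as R
from cell import env
def cam(n):
    s=env.state(); c=env.read_camera(n)
    K=np.array([[c['fx'],0,c['cx']],[0,c['fy'],c['cy']],[0,0,1.]])
    if n=='wrist':
        T=np.eye(4);T[:3,:3]=R.from_euler('xyz',s['tcp_rot']).as_matrix();T[:3,3]=s['eef_pos']
        W=T@np.array(c['tool_from_camera'])
    else:
        r=R.from_rotvec(np.ravel(c['rvec'])).as_matrix();W=np.eye(4);W[:3,:3]=r.T;W[:3,3]=-r.T@np.ravel(c['tvec'])
    z=c['range_z'];v,u=np.mgrid[:480,:640]
    P=np.stack([(u-c['cx'])/c['fx']*z,(v-c['cy'])/c['fy']*z,z],-1)@W[:3,:3].T+W[:3,3]
    P[z==0]=np.nan
    return c['image'],P,K,W
E
python3 - <<'E'
from h import *
print(env.state())
for n in ('scene','top'):
    i,P,K,W=cam(n); cv2.imwrite(f'pics/{n}0.png',i); np.savez(f'{n}0.npz',i=i,P=P,K=K,W=W); print(n,W.round(3).tolist(),K[0,0])
E
```

```text
pics
{'t': 0.0, 'joints': array([-1.33258470e+00,  4.91592302e-01,  1.55943302e+00, -1.21832372e-05,
        1.09168367e+00, -1.05589454e-01]), 'qvel': array([ 0.00153097,  0.00014105, -0.00063193, -0.00033501, -0.00084448,
        0.00026242]), 'tau': array([ 3.20560757e-03, -6.12623334e+01, -2.58185399e+01,  6.93449518e-02,
        4.80474648e-02, -3.46586990e-05]), 'eef_pos': array([ 210.63755454, -588.19033122,  214.04705883]), 'tcp_rot': array([-3.14048139e+00, -1.06910026e-04,  3.43806645e-01]), 'ft_force': array([ 0.61371185,  0.88825936, -0.36267356]), 'moment': array([ 0.02582474, -0.01890431, -0.04704139]), 'opening': 0.997668844274926}
scene [[0.182, 0.687, -0.704, 1523.5], [0.983, -0.133, 0.124, -144.079], [-0.009, -0.715, -0.699, 1064.657], [0.0, 0.0, 0.0, 1.0]] 595.8617337002277
top [[0.029, -0.986, 0.161, 350.88], [-1.0, -0.029, 0.001, 21.988], [0.004, -0.161, -0.987, 1354.217], [0.0, 0.0, 0.0, 1.0]] 553.2373185936689
```

View pics/scene0.png

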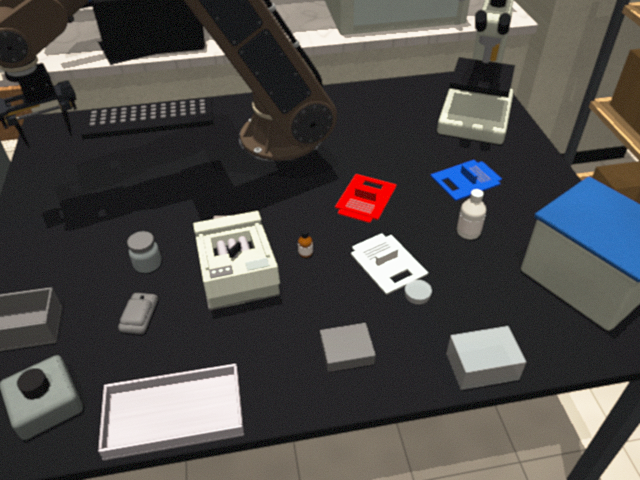

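View pics/top0.png

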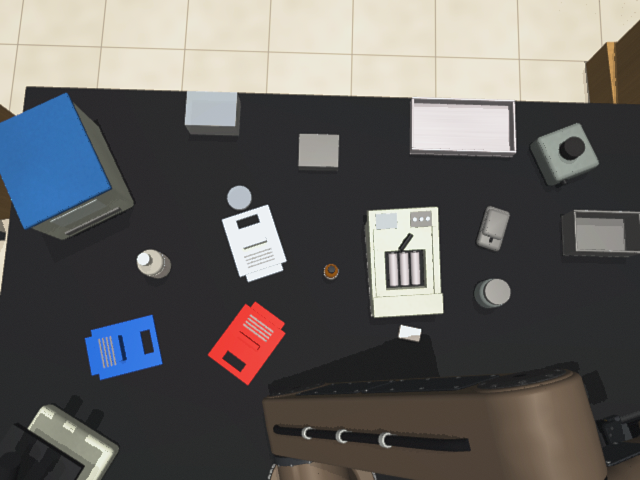

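The white cover is at top (254,243) / scene (389,262). Its look-alikes are red at top (247,343) and blue at top (124,347). The white one fits the description. The unit is at top (405,262), with the bar near (406,241) turned out of line.

Run:
```python
from h import *
d=np.load('top0.npz');i,P=d['i'],d['P']
hsv=cv2.cvtColor(i,cv2.COLOR_BGR2HSV)
def pca(p): 
    r=cv2.minAreaRect(p[:,:2].astype(np.float32)); return np.round(r[0],1),np.round(r[1],1),round(r[2],2)
b=np.zeros((480,640),bool);b[195:290,205:300]=1
m=b&(hsv[...,2]>120)&(np.abs(P[...,2])<60)
n,l,s,c=cv2.connectedComponentsWithStats(m.astype(np.uint8))
k=1+np.argmax(s[1:,4]);print('cover comps',s[1:][s[1:,4]>50].tolist())
p=P[l==k];p=p[np.isfinite(p[:,0])];print('cover all',pca(p),np.percentile(p[:,2],[5,50,95,99.5]).round(1))
q=p[p[:,2]>15];print('rib pts',len(q),pca(q) if len(q)>3 else '',q.mean(0).round(1))
sl=b&(hsv[...,2]<70)&(P[...,2]<30); 
n,l,s,c=cv2.connectedComponentsWithStats((b&(hsv[...,2]<90)).astype(np.uint8))
for k in range(1,n):
    if 30<s[k,4]<600: q=P[l==k];print('dark',s[k].tolist(),c[k].round(1),np.nanmean(q,0).round(1),pca(q[np.isfinite(q[:,0])]))
# unit
b[:]=0;b[195:325,355:455]=1
m=b&(P[...,2]>35);q=P[m];print('unit',pca(q),q[:,2].min(),q[:,2].max())
# seat plane along centre: heights
for v in range(208,318,4): print(v,[ (int(P[v,u,0]),int(P[v,u,1]),int(P[v,u,2])) if np.isfinite(P[v,u,2]) else None for u in (374,405,434)])
cv2.imwrite('pics/crop1.png',np.hstack([cv2.resize(i[195:290,208:303],None,fx=5,fy=5,interpolation=2)[:475,:400],cv2.resize(i[215:310,365:445],None,fx=5,fy=5,interpolation=2)]))
```

```text
cover comps [[227, 195, 24, 14, 286], [222, 205, 65, 77, 3072]]
cover all (array([575.5, 184.3]), array([172.3, 122.6]), 20.26) [ 1.4  6.6 13.9 37.6]
rib pts 141 (array([591.2, 199. ]), array([146.1,  57.7]), 41.87) [572.9 183.3  32.2]
dark [237, 215, 22, 13, 162] [247.6 221.3] [6.310e+02 2.045e+02 4.000e-01] (array([631.5, 204.7]), array([19.8, 52.7]), 21.81)
unit (array([ 534.5, -176. ]), array([253.5, 161.3]), 5.21) 35.010844938993614 128.3419858054674
208 [(674, -110, 0), (655, -174, 89), (652, -238, 111)]
212 [(638, -99, 111), (641, -171, 108), (643, -239, 106)]
216 [(630, -100, 106), (632, -172, 104), (635, -239, 102)]
220 [(620, -100, 107), (623, -172, 102), (625, -239, 104)]
224 [(611, -100, 105), (614, -172, 102), (616, -239, 101)]
228 [(603, -101, 99), (605, -173, 99), (606, -239, 103)]
232 [(592, -100, 106), (596, -173, 99), (597, -239, 103)]
236 [(584, -101, 101), (587, -173, 96), (587, -239, 103)]
240 [(574, -101, 105), (573, -169, 123), (579, -240, 99)]
244 [(565, -102, 99), (564, -170, 119), (569, -239, 101)]
248 [(556, -102, 99), (560, -174, 90), (561, -240, 95)]
252 
[... 234 characters left out ...]
5, 71), (516, -178, 64), (516, -243, 83)]
272 [(504, -105, 70), (507, -179, 64), (507, -243, 81)]
276 [(495, -105, 71), (497, -178, 65), (498, -245, 73)]
280 [(485, -106, 69), (489, -180, 52), (489, -244, 74)]
284 [(477, -106, 64), (480, -180, 55), (480, -246, 68)]
288 [(467, -106, 64), (471, -181, 49), (470, -245, 73)]
292 [(458, -107, 60), (461, -180, 56), (462, -246, 64)]
296 [(449, -108, 55), (450, -177, 74), (452, -244, 74)]
300 [(439, -106, 75), (441, -178, 71), (443, -244, 76)]
304 [(429, -106, 73), (432, -178, 72), (434, -245, 68)]
308 [(420, -106, 71), (423, -179, 66), (424, -245, 70)]
312 [(411, -107, 67), (414, -179, 66), None]
316 [(402, -107, 67), (407, -189, 1), (409, -260, 0)]
```

View pics/crop1.png

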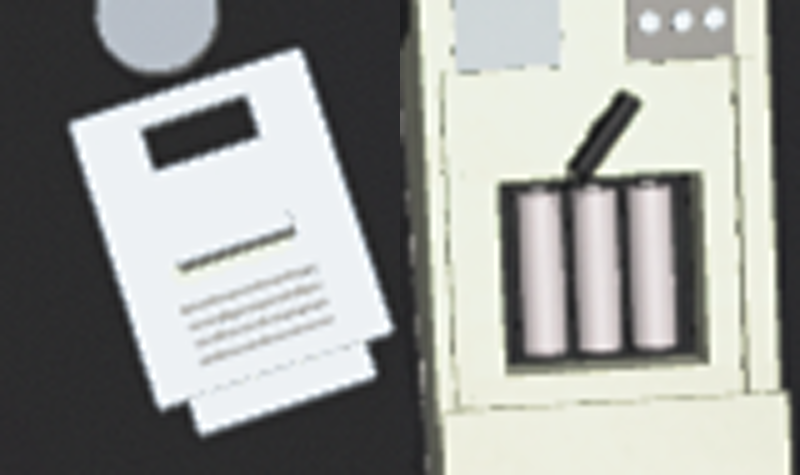

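```bash
cat >> h.py <<'E'
def go(x,y,z,yaw=None):
    s=env.state(); M=R.from_euler('xyz',s['tcp_rot']).as_matrix()
    d=M.T@(np.array([x,y,z])-s['eef_pos'])/1000
    y0=s['tcp_rot'][2]; t=0 if yaw is None else -((yaw-y0+np.pi)%(2*np.pi)-np.pi)
    print('shift',d.round(4),'turn',round(t,3))
E
python3 - <<'E'
from h import *
go(500,-175,330,0.03)
print(np.round(env.read_camera('wrist')['tool_from_camera'],3))
E
```

```text
shift [ 0.4117 -0.2916 -0.1155] turn 0.314
[[-0.00000e+00 -9.55000e-01 -2.96000e-01  8.31750e+01]
 [ 1.00000e+00 -1.00000e-03  1.00000e-03  9.20000e-02]
 [-1.00000e-03 -2.96000e-01  9.55000e-01 -1.70492e+02]
 [ 0.00000e+00  0.00000e+00  0.00000e+00  1.00000e+00]]
```

```bash
python3 -m pendant '[[[1,0.04,-0.03,-0.02,0.05],[1,0.08,-0.056,-0.04,0.1],[1,0.12,-0.085,-0.06,0.15],[1,0.16,-0.113,-0.08,0.2],[1,0.2,-0.142,-0.1,0.25],[1,0.24,-0.17,-0.115,0.3],[1,0.28,-0.199,-0.115,0.314],[1,0.32,-0.227,-0.115,0.314]]]'; python3 -c "
from h import *
go(540,-175,330,0.03)"
```

```text
t: 0.95
eef_pos: [428.5, -276.2, 330.2]
tcp_rot: [3.141, -0.001, 0.029]
ft_force: [-0.4, -0.3, 0.4]
opening: 0.997
shift [ 0.1144 -0.098   0.0002] turn -0.001
```

```bash
python3 -m pendant '[[[1,0.03,-0.025,0,0],[1,0.06,-0.05,0,0],[1,0.09,-0.075,0,0],[1,0.114,-0.098,0,0],[1,0.114,-0.098,0,0],[1,0.114,-0.098,0,0],[1,0.114,-0.098,0,0],[1,0.114,-0.098,0,0]]]'
python3 - <<'E'
from h import *
i,P,K,W=cam('wrist'); cv2.imwrite('pics/w1.png',i); np.savez('w1.npz',i=i,P=P,K=K,W=W);print(K,W.round(3).tolist())
E
```

```text
t: 1.75
eef_pos: [538.1, -177.4, 329.5]
tcp_rot: [3.141, -0.0, 0.028]
ft_force: [0.7, 0.7, -0.0]
opening: 0.999
[[380.22487358   0.         320.6099757 ]
 [  0.         380.22487358 233.1845393 ]
 [  0.           0.           1.        ]] [[0.028, -0.955, -0.295, 621.249], [-1.0, -0.026, -0.01, -175.23], [0.002, 0.295, -0.955, 500.036], [0.0, 0.0, 0.0, 1.0]]
```

View pics/w1.png

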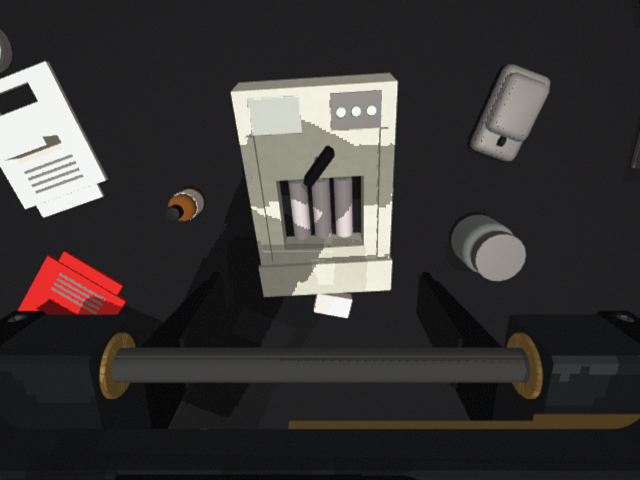

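The wrist view shows the unit, with the bar at (319,166), the bay around (322,211) and the ledge from (259,265) to (391,260). I'll enlarge it for exact corners.

Run:
```python
from h import *
d=np.load('w1.npz');i,P,K,W=d['i'],d['P'],d['K'],d['W']
c=cv2.resize(i[140:290,225:405],None,fx=4,fy=4,interpolation=cv2.INTER_CUBIC);c=cv2.convertScaleAbs(c,alpha=1.0)
for k in range(0,180,20): cv2.putText(c,str(225+k),(k*4,10),0,.35,(0,0,255));cv2.line(c,(k*4,12),(k*4,18),(0,0,255))
for k in range(10,150,20): cv2.putText(c,str(140+k),(0,k*4),0,.35,(0,0,255));cv2.line(c,(24,k*4),(30,k*4),(0,0,255))
cv2.imwrite('pics/w1c.png',c)
def fit(q):
    q=q[np.isfinite(q[:,0])];A=np.c_[q[:,:2],np.ones(len(q))]
    for _ in range(4):
        s=np.linalg.lstsq(A,q[:,2],rcond=None)[0];r=q[:,2]-A@s;k=np.abs(r)<2*r.std()+.01;q,A=q[k],A[k]
    return s,r.std(),len(q)
m=np.zeros((480,640),np.uint8)
cv2.fillPoly(m,[np.array(p) for p in ([[264,140],[298,140],[280,174],[262,174]],[[336,150],[374,150],[374,172],[336,172]],[[368,176],[374,176],[374,250],[368,250]])],1)
s,e,n=fit(P[m>0]);print('seat plane',s,e,n,'slope deg',np.degrees(np.arctan(np.hypot(s[0],s[1]))),'dir',np.arctan2(s[1],s[0]))
np.save('plane.npy',s)
m[:]=0;cv2.fillPoly(m,[np.array([[268,272],[385,266],[385,284],[268,290]])],1)
s2,e,n=fit(P[m>0]);print('ledge top plane',s2,e,n)
```

```text
seat plane [ 2.67107107e-01  2.10536998e-02 -5.81871124e+01] 0.6171664987931902 2110 slope deg 14.99927127947351 dir 0.07865856228207767
ledge top plane [ 2.70656234e-01  2.19858284e-02 -4.18632645e+01] 0.5621122326062477 2027
```

View pics/w1c.png

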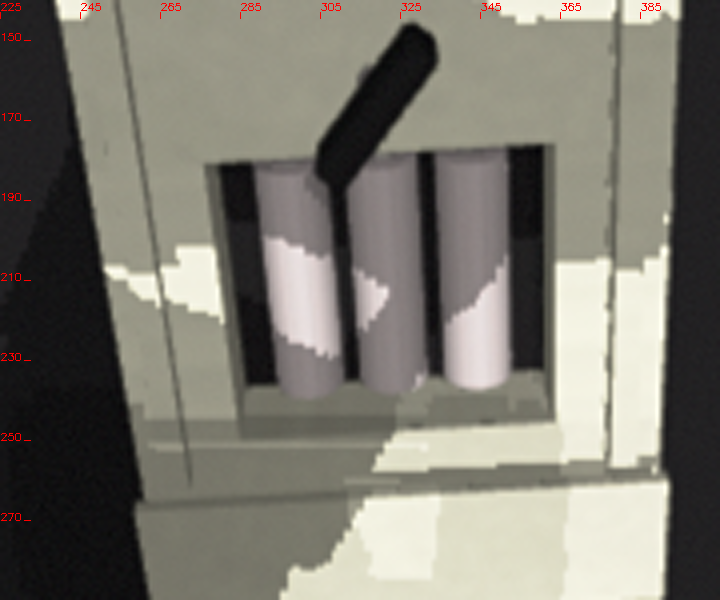

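```bash
cat >> h.py <<'E'
def ray(W,K,u,v,s,h):  # intersect pixel ray with plane z=s0x+s1y+s2 raised h along normal
    n=np.array([-s[0],-s[1],1]);L=np.linalg.norm(n);d=W[:3,:3]@np.linalg.inv(K)@[u,v,1];o=W[:3,3]
    t=(s[2]+h*L-n@o)/(n@d);return o+t*d
def deck():
    d=np.load('deck.npz');return d['O'],d['D']
E
python3 - <<'E'
from h import *
d=np.load('w1.npz');i,P,K,W=d['i'],d['P'],d['K'],d['W'];s=np.load('plane.npy')
f=lambda x,y,h=0:ray(W,K,225+x/4-.4,140+y/4-.4,s,h)
c=[f(207,164),f(553,144),f(553,420),f(242,437)]
for a,b in ((0,1),(1,2),(2,3),(3,0)): v=c[b]-c[a];print('side',np.linalg.norm(v).round(1),np.arctan2(v[1],v[0]).round(3))
yaw=0.0787
n=np.array([-s[0],-s[1],1]);n/=np.linalg.norm(n)
X=np.array([np.cos(yaw),np.sin(yaw),0]);X-=n*(n@X);X/=np.linalg.norm(X);Y=np.cross(n,X);D=np.c_[X,Y,n]
O=np.mean(c,0)-74*X
print('deck O',O.round(1))
le=[f(135,506,17),f(668,480,17)];le+= [f(300,497,17)]
print('ledge edge in deck',[(D.T@(p-O)).round(1).tolist() for p in le])
print('rails',[(D.T@(p-O)).round(1).tolist() for p in (f(120,0,8),f(617,0,8),f(190,480,8),f(608,460,8))])
pv=O+141*X+29*n;print('bar top centre',pv.round(1),'grip',(O+141*X+19*n).round(1))
# bar left edge & silhouette
e=[f(322,148,29),f(398,34,29)];v=D.T@(e[1]-e[0]);print('bar ang',np.arctan2(v[1],v[0])-np.pi/2+np.pi)
h=cv2.cvtColor(i,cv2.COLOR_BGR2HSV)[...,2];q=P[140:190,295:340][(h[140:190,295:340]<60)&(np.nan_to_num((P[140:190,295:340]-O)@n)>25)]
qd=(q-O)@D;r=cv2.minAreaRect(qd[:,:2].astype(np.float32));print('head rect',r,np.median(qd[:,2]),len(q))
np.savez('deck.npz',O=O,D=D)
print('unit rear', (D.T@(W[:3,3]-O)).round())
E
```

```text
side 94.4 -1.485
side 90.5 -3.052
side 94.7 1.657
side 90.5 0.086
deck O [ 441.5 -186.1   55.8]
ledge edge in deck [[16.9, 79.1, 17.0], [17.1, -80.3, 17.0], [17.3, 29.5, 17.0]]
rails [[168.2, 63.4, 8.0], [161.6, -61.6, 8.0], [19.0, 63.2, 8.0], [19.0, -63.6, 8.0]]
bar top centre [ 569.8 -176.   120.3] grip [ 572.3 -175.8  110.7]
bar ang 0.9522257617752454
head rect ((141.35757446289062, 1.227163314819336), (9.548467636108398, 42.91923904418945), 53.695438385009766) 28.65882245652643 396
unit rear [289.  -3. 382.]
```

```bash
python3 -c "
from h import *
go(572,-175.5,140,-0.545);print(env.state()['joints'])"
```

```text
shift [ 0.0339 -0.001   0.1896] turn 0.573
[-4.34935919e-01  3.10390623e-01  1.53789880e+00 -1.72798751e-04
  1.29304009e+00  1.10747383e+00]
```

```bash
python3 -m pendant '[[[0.45,0.0339,-0.001,0.02,-0.15],[0.45,0.0339,-0.001,0.04,-0.3],[0.45,0.0339,-0.001,0.06,-0.45],[0.45,0.0339,-0.001,0.08,-0.6],[0.45,0.0339,-0.001,0.1,-0.75],[0.45,0.0339,-0.001,0.11,-0.9],[0.45,0.0339,-0.001,0.12,-1.05],[0.45,0.0339,-0.001,0.13,-1.19]]]' && python3 -m pendant '[[[0.45,0,0,0,-0.15],[0.45,0,0,0,-0.3],[0.45,0,0,0,-0.45],[0.45,0,0,0,-0.6],[0.45,0,0,0,-0.75],[0.45,0,0,0,-0.9],[0.45,0,0,0,-1.05],[0.45,0,0,0,-1.19]]]'; python3 -c "
from h import *
go(572,-175.5,104,2.596);print(env.state()['joints'])"
```

```text
t: 2.6
eef_pos: [572.2, -175.3, 199.1]
tcp_rot: [3.141, 0.0, 1.225]
ft_force: [0.1, -0.5, 0.4]
opening: 0.457
t: 3.4
eef_pos: [572.2, -175.3, 199.6]
tcp_rot: [-3.142, 0.0, 2.415]
ft_force: [-0.8, 0.6, -0.2]
opening: 0.451
shift [ 0.0001 -0.0003  0.0956] turn -0.181
[-4.07603382e-01  4.68241197e-01  1.64440726e+00 -1.40789075e-04
  1.02862410e+00 -1.25156373e+00]
```

```bash
python3 -m pendant '[[[0.45,0,0,0.03,-0.09],[0.45,0,0,0.06,-0.181],[0.45,0,0,0.08,-0.181],[0.45,0,0,0.095,-0.181],[0.45,0,0,0.095,-0.181],[0,0,0,0.095,-0.181],[0,0,0,0.095,-0.181],[0,0,0,0.095,-0.181]]]'
```

```text
t: 4.2
eef_pos: [572.9, -174.8, 105.4]
tcp_rot: [3.141, 0.002, 2.591]
ft_force: [-0.6, -0.6, -0.5]
opening: 0.253
```

```bash
python3 -m pendant '[[[0,0,0,0,0],[0,0,0,0,0],[0,0,0,0,0.14],[0,0,0,0,0.28],[0,0,0,0,0.42],[0,0,0,0,0.56],[0,0,0,0,0.7],[0,0,0,0,0.84]]]'
```

```text
t: 5.0
eef_pos: [572.6, -174.8, 105.1]
tcp_rot: [3.141, 0.001, 1.745]
ft_force: [-4.3, -1.1, 4.8]
opening: 0.128
```

```bash
python3 -m pendant '[[[0,0,0,0,0.05],[0,0,0,0,0.1],[0,0,0,0,0.1],[0.3,0,0,0,0.1],[0.3,0,0,0,0.1],[0.3,0,0,-0.03,0.1],[0.3,0,0,-0.07,0.1],[0.3,0,0,-0.12,0.1]]]'
python3 - <<'E'
from h import *
i,P,K,W=cam('wrist');cv2.imwrite('pics/w2.png',i);O,D=deck()
Q=(P-O)@D;h=cv2.cvtColor(i,cv2.COLOR_BGR2HSV)[...,2]
m=(h<70)&(np.abs(Q[...,0]-141)<30)&(np.abs(Q[...,1])<30)&(Q[...,2]>24)&(Q[...,2]<34)
q=Q[m];print(m.sum());
if m.sum()>10: print(cv2.minAreaRect(q[:,:2].astype(np.float32)))
print(go(574,184,200,0.354))
E
```

```text
t: 5.8
eef_pos: [571.9, -174.2, 224.4]
tcp_rot: [-3.139, -0.001, 1.651]
ft_force: [0.5, -0.7, -0.7]
opening: 0.299
721
((141.11380004882812, 1.2960586547851562), (10.014762878417969, 43.35748291015625), 0.6781811118125916)
shift [0.3583 0.0279 0.0323] turn 1.297
None
```

```bash
python3 -m pendant '[[[0.9,0.045,0.003,0.01,0.15],[0.9,0.09,0.007,0.02,0.3],[0.9,0.135,0.01,0.03,0.45],[0.9,0.18,0.014,0.032,0.6],[0.9,0.225,0.018,0.032,0.75],[0.9,0.27,0.021,0.032,0.9],[0.9,0.315,0.025,0.032,1.05],[0.9,0.358,0.028,0.032,1.19]]]'
python3 - <<'E'
from h import *
i,P,K,W=cam('wrist');cv2.imwrite('pics/w3.png',i);np.savez('w3.npz',i=i,P=P,K=K,W=W)
m=(P[...,2]>26)&(P[...,2]<40)&(np.hypot(P[...,0]-574,P[...,1]-184)<60)
p=P[m];print(m.sum());print(cv2.minAreaRect(p[:,:2].astype(np.float32)),np.percentile(p[:,2],[5,50,95]))
go(574.6,184,60,0.354)
E
```

```text
t: 6.65
eef_pos: [571.7, 185.3, 192.2]
tcp_rot: [3.141, -0.0, 0.492]
ft_force: [0.3, -0.5, 0.3]
opening: 0.882
885
((573.5849609375, 181.0472412109375), (10.464573860168457, 59.97913360595703), 20.280920028686523) [28.6508397  34.49320169 35.67693459]
shift [-0.0002  0.0075  0.1322] turn 0.125
```

View pics/w3.png

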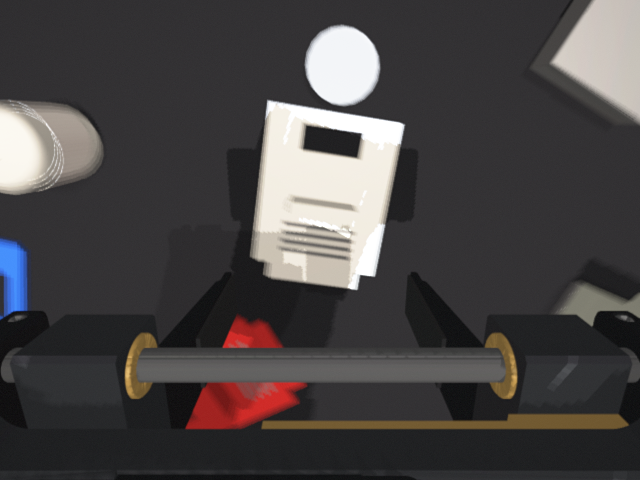

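White cover confirmed from above, rib at (324,204). Descending now.

```bash
python3 -m pendant '[[[0.95,0.001,0.005,0.04,0.07],[0.95,0.001,0.0065,0.08,0.137],[0.95,0.001,0.0065,0.12,0.137],[0.95,0.001,0.0065,0.15,0.137],[0.95,0.001,0.0065,0.17,0.137],[0.95,0.001,0.0065,0.179,0.137],[0.95,0.001,0.0065,0.179,0.137],[0.5,0.001,0.0065,0.179,0.137]]]'
```

```text
t: 7.5
eef_pos: [576.3, 178.1, 14.1]
tcp_rot: [3.141, -0.001, 0.361]
ft_force: [-0.0, 0.6, -0.1]
opening: 0.91
```

```bash
python3 -m pendant '[[[0.0,0,0,0,0],[0,0,0,0,0],[0,0,0,0,0],[0,0,0,0,0],[0,0,0,0,0],[0,0,0,-0.02,0],[0,0,0,-0.05,0],[0,0,0,-0.09,0]]]'
```

```text
t: 8.3
eef_pos: [574.9, 177.6, 102.8]
tcp_rot: [-3.141, 0.004, 0.361]
ft_force: [1.0, 0.3, -2.2]
opening: 0.628
```

```bash
cat >> h.py <<'E'
def tcpfor(cx,cz,cy=0.8):  # TCP so that pivot C sits at deck (cx,cy,cz)
    O,D=deck();p=O+D@np.array([cx,cy,cz]);p[2]-=8;return p
def hand(name):
    """cover in hand: side slices in deck frame"""
    s=env.state();i,P,K,W=cam(name);cv2.imwrite(f'pics/{name}_{s["t"]:.2f}.png',i)
    M=R.from_euler('xyz',s['tcp_rot']).as_matrix();T=(P-s['eef_pos'])@M
    T[...,2]*=-1;T[...,1]*=-1
    return i,P,T
E
python3 - <<'E'
from h import *
i,P,T=hand('wrist')   # T: x fwd, y left, z up rel TCP
h=cv2.cvtColor(i,cv2.COLOR_BGR2HSV)
m=(h[...,2]>100)&(h[...,1]<60)&(T[...,2]<0)&(T[...,2]>-60)&(T[...,0]>-20)&(T[...,0]<110)&(abs(T[...,1])<80)
q=T[m];print(m.sum(),[np.percentile(q[:,k],[1,50,99]).round(1) for k in range(3)])
A=np.c_[q[:,:2],np.ones(len(q))];print('plane',np.linalg.lstsq(A,q[:,2],rcond=None)[0],cv2.minAreaRect(q[:,:2].astype(np.float32)))
r=T[(h[...,2]>60)&(T[...,2]>8)&(T[...,2]<26)&(abs(T[...,0])<15)&(abs(T[...,1])<28)];print('rib',len(r),np.percentile(r[:,0],[2,50,98]) if len(r) else '')
p=tcpfor(111,110);print(p);go(*p,0.079);s=env.state()['eef_pos'];go(s[0],s[1],220)
E
```

```text
38361 [array([-10.8,  39.7,  83.3]), array([-59.4,  -0.5,  58.8]), array([-9.4, -7.5, -3.8])]
plane [-6.69820715e-03 -1.35231417e-03 -7.19410831e+00] ((31.925739288330078, -0.3469352722167969), (120.92070007324219, 103.72186279296875), 89.96007537841797)
rib 4076 [-5.55675604  2.16534199  4.45878837]
[ 519.90069115 -179.12479893  182.79080898]
shift [-0.1799  0.3141 -0.0735] turn 0.282
shift [ 7.0e-04  1.0e-04 -1.1e-01] turn 0
```

```bash
python3 -m pendant '[[[0,-0.01,0.02,-0.04,0.04],[0,-0.035,0.06,-0.06,0.08],[0,-0.06,0.1,-0.08,0.12],[0,-0.085,0.145,-0.1,0.16],[0,-0.11,0.19,-0.1,0.2],[0,-0.135,0.23,-0.1,0.24],[0,-0.16,0.275,-0.09,0.28],[0,-0.18,0.312,-0.08,0.282]]]'
python3 - <<'E'
from h import *
p=tcpfor(112,80);go(*p,0.079);p=tcpfor(112,64);go(*p,0.079)
p=tcpfor(112,45.6);go(*p,0.079)
E
```

```text
t: 9.15
eef_pos: [517.2, -178.1, 183.8]
tcp_rot: [3.141, -0.001, 0.078]
ft_force: [1.0, -0.3, -2.9]
opening: 0.623
shift [0.0113 0.0012 0.0298] turn -0.001
shift [0.0155 0.0011 0.0452] turn -0.001
shift [0.0202 0.0011 0.063 ] turn -0.001
```

```bash
python3 -m pendant '[[[0,0.005,0.001,0.015,0],[0,0.0113,0.001,0.03,0],[0,0.0133,0.001,0.037,0],[0,0.0153,0.001,0.044,0],[0,0.0153,0.001,0.044,0],[0,0.0153,0.001,0.044,0],[0,0.0153,0.001,0.044,0],[0,0.0153,0.001,0.044,0]]]'
python3 - <<'E'
from h import *
p=tcpfor(112,64);go(*p,0.079);p=tcpfor(112,45.6);go(*p,0.079)
E
```

```text
t: 9.95
eef_pos: [533.3, -175.8, 140.2]
tcp_rot: [3.141, -0.001, 0.079]
ft_force: [0.2, -0.0, -2.9]
opening: 0.633
shift [-0.0008  0.0023  0.0016] turn 0.0
shift [0.004  0.0023 0.0194] turn 0.0
```

```bash
python3 -m pendant '[[[0,0,0.001,0.002,0],[0,0,0.0023,0.005,0],[0,0.001,0.0023,0.008,0],[0,0.002,0.0023,0.011,0],[0,0.003,0.0023,0.014,0],[0,0.0035,0.0023,0.017,0],[0,0.004,0.0023,0.0194,0],[0,0.004,0.0023,0.0194,0]]]'
cat >> h.py <<'E'
def tilt(name='wrist'):
    i,P,T=hand(name);h=cv2.cvtColor(i,cv2.COLOR_BGR2HSV);O,D=deck()
    Q=(P-O)@D;m=(h[...,2]>60)&(T[...,0]>12)&(T[...,0]<95)&(abs(T[...,1])<62)&(T[...,2]>-40)&(T[...,2]<60)&(Q[...,2]>8)
    q=Q[m];A=np.c_[q[:,:2],np.ones(len(q))]
    for _ in range(6):
        s=np.linalg.lstsq(A,q[:,2],rcond=None)[0];r=q[:,2]-A@s;k=abs(r)<1.5*r.std()+.3;q,A=q[k],A[k]
    a=np.arctan(s[0]);hi=np.percentile(q[:,0],99.5)
    # top-face end point -> lip point (underside): 168 back along, 6 down
    e=np.array([hi,s[0]*hi+s[2]]);t=np.array([np.cos(a),np.sin(a)]);n=np.array([-t[1],t[0]])
    print('tilt',a.round(3),'roll',s[1].round(3),'end',e.round(1),'lip',(e-168*t-6*n).round(1),'rms',r.std().round(2),len(q),'y',np.percentile(q[:,1],[.5,99.5]).round(1))
E
python3 -c "
from h import *
tilt()"
```

```text
t: 10.75
eef_pos: [536.5, -178.1, 120.3]
tcp_rot: [-3.141, 0.002, 0.079]
ft_force: [-6.9, -0.6, 5.3]
opening: 0.629
tilt 0.068 roll -0.001 end [193.   38.5] lip [25.8 21.1] rms 0.46 32477 y [-59.5  59.5]
```

```bash
python3 -m pendant '[[[0,0,0,0.001,0],[0,0,0,0.002,0],[0,0,0,0.003,0],[0,0,0,0.004,0],[0,0,0,0.005,0],[0,0,0,0.006,0],[0,0.001,0,0.007,0],[0,0.001,0,0.007,0]]]';python3 -c "
from h import *
tilt();O,D=deck();print(((env.state()['eef_pos']-O)@D).round(1))"
```

```text
t: 11.6
eef_pos: [537.5, -178.1, 114.4]
tcp_rot: [3.141, 0.001, 0.079]
ft_force: [-12.2, 0.1, 16.9]
opening: 0.628
tilt 0.226 roll -0.001 end [190.9  47.1] lip [28.6  3.6] rms 0.42 31748 y [-59.5  59.5]
[108.2   0.4  31.6]
```

```bash
python3 -m pendant '[[[0,-0.002,0,0.0003,0],[0,-0.004,0,0.001,0],[0,-0.006,0,0.0016,0],[0,-0.0085,0,0.0025,0],[0,-0.0105,0,0.003,0],[0,-0.0125,0,0.0035,0],[0,-0.0125,0,0.0035,0],[0,-0.0125,0,0.0035,0]]]';python3 -c "
from h import *
tilt();O,D=deck();print(((env.state()['eef_pos']-O)@D).round(1))"
```

```text
t: 12.45
eef_pos: [525.7, -178.7, 109.5]
tcp_rot: [-3.141, 0.001, 0.079]
ft_force: [0.3, -0.1, -2.4]
opening: 0.627
tilt 0.209 roll -0.001 end [178.3  43.9] lip [15.2  3.2] rms 0.43 31757 y [-59.2  59.8]
[95.7  0.7 30. ]
```

```bash
python3 -m pendant '[[[0,-0.002,0,0.0008,0],[0,-0.004,0,0.0015,0],[0,-0.006,0,0.002,0],[0,-0.008,0,0.0026,0],[0,-0.010,0,0.0033,0],[0,-0.0119,0,0.0039,0],[0,-0.0119,0,0.0039,0],[0,-0.0119,0,0.0039,0]]]';python3 -c "
from h import *
tilt();O,D=deck();print(((env.state()['eef_pos']-O)@D).round(1))
i,P,K,W=cam('scene');cv2.imwrite('pics/s2.png',cv2.resize(i[200:310,180:290],None,fx=5,fy=5,interpolation=2))"
```

```text
t: 13.3
eef_pos: [514.0, -179.8, 105.9]
tcp_rot: [3.141, -0.0, 0.079]
ft_force: [-0.8, 0.2, -1.8]
opening: 0.632
tilt 0.21 roll -0.001 end [166.1  43.6] lip [3.  2.8] rms 0.43 31791 y [-59.3  59.7]
[83.4  0.6 29.6]
```

View pics/s2.png

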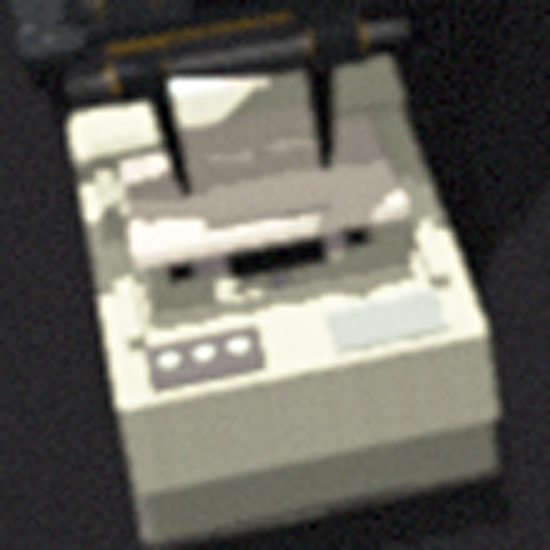

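The cover is hooked: the lip is at deck (3.0, 2.8) mm and the tilt is 0.21 rad. Next I swing it down, with the lip bearing on the seat.

```bash
python3 -m pendant '[[[0,0.0008,0,0.0015,0],[0,0.0016,0,0.003,0],[0,0.0024,0,0.0045,0],[0,0.0032,0,0.006,0],[0,0.004,0,0.0075,0],[0,0.0048,0,0.009,0],[0,0.0054,0,0.010,0],[0,0.0054,0,0.010,0]]]';python3 -c "
from h import *
tilt();O,D=deck();print(((env.state()['eef_pos']-O)@D).round(1))"
```

```text
t: 14.2
eef_pos: [519.4, -179.3, 95.8]
tcp_rot: [3.142, 0.0, 0.079]
ft_force: [-0.2, 0.6, 0.7]
opening: 0.63
tilt 0.103 roll -0.0 end [168.6  23. ] lip [ 2.1 -0.1] rms 0.45 31649 y [-59.3  59.7]
[85.9  0.6 18.4]
```

```bash
python3 -m pendant '[[[0,0.0007,0,0.0013,0],[0,0.0014,0,0.0026,0],[0,0.002,0,0.004,0],[0,0.0027,0,0.0053,0],[0,0.0034,0,0.0066,0],[0,0.0041,0,0.0078,0],[0,0.0041,0,0.0078,0],[0,0.0041,0,0.0078,0]]]';python3 -c "
from h import *
tilt();O,D=deck();print(((env.state()['eef_pos']-O)@D).round(1))"
```

```text
t: 15.05
eef_pos: [523.4, -179.0, 88.0]
tcp_rot: [-3.142, 0.0, 0.079]
ft_force: [1.2, 0.4, 0.2]
opening: 0.627
tilt -0.728 roll -0.008 end [158.8   8.4] lip [ 29.4 115.7] rms 0.71 97 y [-23.9  53.7]
[87.8  0.7  9.8]
```

```bash
python3 -m pendant '[[[0.8,0,0,0,0],[0.8,0,0,0,0],[0.8,0,0,0,0],[0.8,0,0,0,0],[0.8,0,0,-0.03,0],[0.8,0,0,-0.07,0],[0.8,0,0,-0.11,0],[0.8,0,0,-0.14,0]]]';cat >> h.py <<'E'
def flat():
    s=env.state();i,P,K,W=cam('wrist');cv2.imwrite(f'pics/f_{s["t"]:.2f}.png',i);O,D=deck();Q=(P-O)@D
    m=(abs(Q[...,1])<56)&(Q[...,0]>25)&(Q[...,0]<165)&(Q[...,2]>1)&(Q[...,2]<11);q=Q[m];A=np.c_[q[:,:2],np.ones(len(q))]
    for _ in range(5):
        c=np.linalg.lstsq(A,q[:,2],rcond=None)[0];r=q[:,2]-A@c;k=abs(r)<2*r.std()+.2;q,A=q[k],A[k]
    print('plate slope',c.round(4),'rms',r.std().round(2),len(q))
    h=cv2.cvtColor(i,cv2.COLOR_BGR2HSV)[...,2]
    m=(h<75)&(abs(Q[...,0]-141)<30)&(abs(Q[...,1])<30)&(Q[...,2]>23)&(Q[...,2]<34)
    if m.sum()>20: print('bar',cv2.minAreaRect(Q[m][:,:2].astype(np.float32)),m.sum())
    m=(abs(Q[...,1])<34)&(abs(Q[...,0]-85)<20)&(Q[...,2]>29)&(Q[...,2]<38)
    if m.sum()>20: print('rib top',cv2.minAreaRect(Q[m][:,:2].astype(np.float32)),m.sum())
E
python3 -c "
from h import *
flat()
O,D=deck();p=O+D@[141,1.2,19];print(p);go(p[0],p[1],150,1.65);print(env.state()['joints'][5])"
```

```text
t: 15.9
eef_pos: [523.7, -179.1, 230.6]
tcp_rot: [3.141, -0.002, 0.079]
ft_force: [-0.1, -0.4, -0.2]
opening: 0.798
plate slope [-1.5000e-03  6.0000e-04  6.0467e+00] rms 0.59 14703
bar ((140.91598510742188, 0.9680404663085938), (10.326043128967285, 42.931034088134766), 1.0157779455184937) 822
rib top ((83.56761169433594, 0.08494758605957031), (59.87010955810547, 11.832382202148438), 89.7626953125) 1040
[ 572.23601114 -174.59713516  110.65545759]
shift [ 0.0469 -0.0016  0.085 ] turn -1.571
1.0431043036712082
```

```bash
python3 -m pendant '[[[0.22,0.01,0,0,-0.14],[0.22,0.02,0,0,-0.28],[0.22,0.03,-0.001,0,-0.42],[0.22,0.04,-0.001,0,-0.56],[0.22,0.047,-0.0016,0,-0.7],[0.22,0.047,-0.0016,0.02,-0.84],[0.22,0.047,-0.0016,0.04,-0.98],[0.22,0.047,-0.0016,0.06,-1.12]]]';python3 -m pendant '[[[0.22,0,0,0,-0.14],[0.22,0,0,0,-0.28],[0.22,0,0,0,-0.42],[0.22,0,0,0,-0.455],[0.22,0,0,0,-0.455],[0.22,0,0,0,-0.455],[0.22,0,0,0,-0.455],[0.22,0,0,0,-0.455]]]';python3 -c "
from h import *
go(572.2,-174.6,108,1.655);print(env.state()['joints'][5])"
```

```text
t: 16.75
eef_pos: [570.1, -173.6, 167.2]
tcp_rot: [3.141, 0.0, 1.205]
ft_force: [-0.2, -0.2, 0.7]
opening: 0.23
t: 17.55
eef_pos: [570.2, -173.7, 168.1]
tcp_rot: [-3.142, 0.0, 1.653]
ft_force: [-0.5, 0.0, -0.2]
opening: 0.221
shift [-0.0011  0.0019  0.0601] turn -0.002
-0.48879202525322096
```

```bash
python3 -m pendant '[[[0.22,-0.001,0.002,0.03,0],[0.22,-0.001,0.002,0.05,0],[0.22,-0.001,0.002,0.06,0],[0.22,-0.001,0.002,0.06,0],[0,-0.001,0.002,0.06,0],[0,-0.001,0.002,0.06,0],[0,-0.001,0.002,0.06,0],[0,-0.001,0.002,0.06,0]]]'
```

```text
t: 18.35
eef_pos: [572.0, -174.7, 108.9]
tcp_rot: [3.142, 0.001, 1.654]
ft_force: [-5.6, -1.5, 2.9]
opening: 0.118
```

```bash
python3 -m pendant '[[[0,0,0,0,-0.14],[0,0,0,0,-0.28],[0,0,0,0,-0.42],[0,0,0,0,-0.56],[0,0,0,0,-0.7],[0,0,0,0,-0.84],[0,0,0,0,-0.98],[0,0,0,0,-1.12]]]'
```

```text
t: 19.15
eef_pos: [572.6, -174.5, 109.2]
tcp_rot: [3.141, 0.002, 2.779]
ft_force: [-3.0, 1.7, 4.8]
opening: 0.106
```

```bash
python3 -m pendant '[[[0,0,0,0,-0.14],[0,0,0,0,-0.28],[0,0,0,0,-0.42],[0,0,0,0,-0.46],[0,0,0,0,-0.46],[0.3,0,0,0,-0.45],[0.3,0,0,0,-0.45],[0.3,0,0,0,-0.45]]]'
```

```text
t: 19.95
eef_pos: [572.4, -174.7, 108.1]
tcp_rot: [-3.141, 0.0, -3.06]
ft_force: [0.3, -0.2, 0.3]
opening: 0.279
```

```bash
python3 -m pendant '[[[0.3,0,0,-0.03,0],[0.3,0,0,-0.07,0],[0.3,0,0,-0.11,0],[0.3,0,0,-0.15,0],[0.3,-0.02,0,-0.18,0],[0.3,-0.05,0,-0.18,0],[0.3,-0.07,0,-0.18,0],[0.3,-0.07,0,-0.18,0]]]';python3 - <<'E'
from h import *
flat()
i,P,K,W=cam('top');a=np.load('top0.npz')['i']
cv2.imwrite('pics/end.png',np.hstack([cv2.resize(a[130:330,120:520],(400,200)),cv2.resize(i[130:330,120:520],(400,200))]))
E
cp pics/f_2*.png pics/fin.png
```

```text
t: 20.75
eef_pos: [643.5, -168.6, 287.4]
tcp_rot: [-3.142, 0.0, -3.059]
ft_force: [-1.1, 1.1, 0.4]
opening: 0.299
plate slope [-1.4000e-03  4.0000e-04  5.8952e+00] rms 0.67 14868
bar ((141.43106079101562, 0.906766414642334), (43.322662353515625, 8.661234855651855), 0.1616748869419098) 563
rib top ((84.31129455566406, -0.0953216552734375), (59.403465270996094, 11.149292945861816), 89.82428741455078) 999
```

View pics/fin.png

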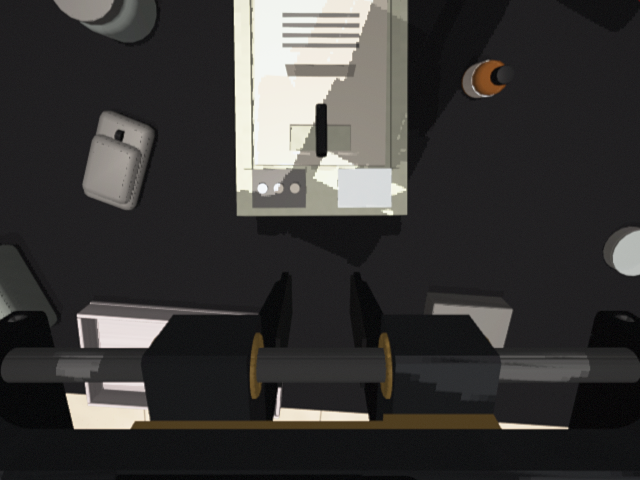

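View pics/end.png

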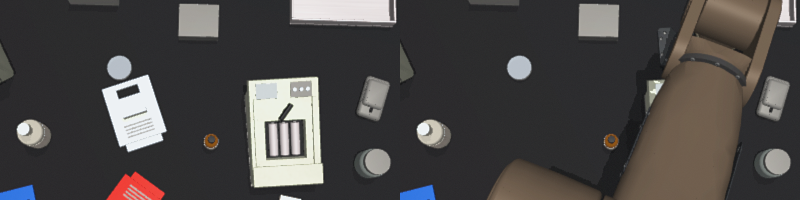

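The bar, at (321,130) in the wrist view, stands along the slope across the slot. The cover is flush, and the bystanders in view look unmoved. Handing in.

```bash
python3 -c "
from h import *
print(env.job_done(), env.state()['t'])"
```

```text
the job is handed in; nothing more can be done
the job is handed in; nothing more can be done
```

The white battery cover is back on the controller, flush and locked, and I handed the job in at about 21 s on the robot's clock. No verdict was reported.

**What I did:**
- **Clearing the bar:** I turned the bar to 0.01 rad so the slot could pass over it.
- **Tilting and hooking the cover:** I gripped the cover by its rib ends and pressed it on the bar's head to tilt it in the grip. I then slid its lip under the ledge, measured at deck x about 3 mm, z about 3 mm and tilt 0.21 rad.
- **Closing and locking:** I swung the slotted end down, released the cover, and turned the bar to its stop.

**Last checks, from the wrist camera:**
- The cover lies within about 0.002 rad of the seat, with its outer face 5.9 mm above the seat (6 mm expected).
- The lip edge is about 1 mm from the stop wall, worked out from where the rib sits.
- The bar stands at about 1.57 rad, and the fingers are clear of everything.
- The reagent bottle, dish, oil bottle, mouse, jar and slide box look unmoved in the before and after pictures.

**Not confirmed:** the slip box was hidden behind the arm in the last top picture, so I did not check it at the end. Nothing I did went near it. No check failed.

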